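Zero the bench torque gauge and snap its dust cap on

ROBOT

A 7-joint arm with a two-finger parallel gripper is mounted at the origin on the work surface. World frame = base frame: x ahead of the robot, y to its left, z up, the work surface at z = 0. Lengths are in m, angles in rad, forces in N, time in s.
With the tool pointing down it reaches from about 0.425 to 0.925 m from the base axis. Payload 6.8 kg.
Tool frame: the origin (TCP) lies midway between the tips of the shut fingers; the grasp point (between the pads) lies 19 mm behind it (ctrl.hold_point_z is the distance from the TCP to the grasp point, in m); z points along the fingers, y is the line along which they close (so a half turn about z gives the same grasp; the last joint's range is limited). The gripper opens to 85 mm and grips with 20 to 120 N. Pads are 22 mm wide; open, the fingers measure 114 mm over their backs; the gripper's body (76 mm by 85 mm) begins 54 mm behind the grasp point. The pads swing forward as they close: fully open they stand 13 mm farther back than shut.
Start: joints at [1.176, 0.477, 0.022, 1.555, -0.011, 1.109, -0.083], TCP at [0.191, -0.647, 0.231] pointing down, gripper open.
Joint ranges: [-2.96, 2.96], [-0.34, 2.1], [-1.41, 1.46], [0.24, 2.44], [-1.37, 4.51], [0.17, 1.92], [-2.96, 2.96]. Speed limits (rad/s): [2.39, 2.39, 3.14, 3.14, 3.14, 3.14, 3.14].

INTERFACE

Orientations are given as a unit quaternion [w, x, y, z].
In Python, from rig import ctrl gives the robot as it stands. The module is installed in compiled form; this text tells all that it offers.
- The arm moves only by the tool send_rows, never from a script. Its argument "commands" is a list of rows, each a list of 3 entries, a list of its own where there are three numbers: the opening, from 0 (shut) to 1 (fully open), then the shift along the tool's x, y, z in mm, then the turn, a rotation vector about the tool's x, y, z in degrees. In form: [[fingers, [tx, ty, tz], [ax, ay, az]], ...]. A call has 1 to 20 rows; each row shifts and turns the commanded pose from where the row before left it, along the tool's axes as they then stand; what a row does not reach is not made up. A row lasts 1/12 s, in which the tool goes at most 41.7 mm and 7.16 degrees, less where a joint would pass 70% of its speed; a pose out of reach is approached as far as the arm can. A call with a gripper value outside its range is refused whole. The fingers move at their own pace and stop on an object; the grip force is fixed at half the most. Time passes only in rows, so rows that do not move let the fingers close. It gives the time, the measured TCP pose, the force, the opening and the grip force at its end, in the units of the state.
- ctrl.sense(): the state, without advancing time (a new reading comes with each control period).
- ctrl.get_image(name): name is "scene" or "side" or "wrist"; returns (picture, depth): 420x560x3 uint8, blue, green, red; 420x560 float32, m along the optical axis (not along the pixel's ray), 0 where there is no reading.
- ctrl.camera_params(name): a dict with "mtx" (3x3 intrinsics, pixels), "dist_coeffs" ([k1, k2, p1, p2, k3] as OpenCV has them; the pictures are not rectified), "world_to_cam" (4x4, takes a point from world to camera coordinates); the wrist camera has in their place "T_tool_cam" (4x4, takes a point from camera to tool coordinates, whose origin is the TCP and whose axes are the flange's). Camera axes: x right, y up, looking along -z (the intrinsics and any distortion apply to the point x, -y, -z); pixel columns grow to the right and rows downward; lengths in m; the calibration is good to about 2 mm. A picture is of the moment at which its call begins: read the wrist's pose just before it. camera_params takes no time and is no camera call.
- ctrl.sign_off(): hands the job in; it is judged then, once.
The state is a dict: "time_s": time; "joint_pos": joint angles; "dq": joint speeds; "joint_torque": joint torques, N m; "tcp_pos": TCP position; "eef_rot": TCP orientation; "wrist_force": force on the tool from outside, world axes, zero at the start; "ft_torque": the same for the moment, N m; "gripper_width": finger opening in m; "grip_force": force on a finger pad.
Only numpy, scipy, OpenCV 4.12 (cv2) and the standard library are available. Lean on these libraries where they do the work, as an engineer would, in place of code of your own. Each camera call takes 0.05 s, during which the arm holds its last target. There are 200 camera calls.

TASK

Put the torque gauge away ready for use: first turn its round metal bezel until the red pointer reads zero, at the green mark on the dial. Then pick up the yellow dust cap, press it onto the steel stud until it clicks, and keep pressing after the click so the rubber seal under it is squeezed right down. The job finishes while you still hold the cap pressed fully home, not let go, with the pointer still at zero and the tape roll, bit box and screwdriver left where they are.

Things in the scene. Friction and masses are not known exactly. Their poses are not given: they have to be found in the camera images.
- gauge: bench torque gauge, fixed: blue housing 150 x 150 mm, round white dial 132 mm across, its face 35 mm above the bench. Origin: centre of the underside, z up; bezel, seal and stud all lie on the vertical axis through it. Upwards: bezel 60 mm across, 35 to 63 mm above the bench; black seal ring 44 mm across, 63 to 68 mm; steel stud up to 85.5 mm. Its +x side has the zero mark
- stud_top (a point): centre of the top of the steel stud, on the gauge's axis, 85.5 mm above the bench. Stud 26 mm across, tapered to 19 mm over its top 4 mm; four brass spring balls stand about 3.5 mm out of its side, centred 74.7 mm above the bench
- bezel (a joint): angle of the aluminium bezel (rad): 0 when its red pointer is at the green mark (0.1 either way will do), positive anticlockwise from above, range -2.1 to 2.1, starts at 0.45 to 1.35. A knurled drum 60 mm across, 28 mm tall, with free space around it above the dial: grip it across any diameter and turn about the gauge's axis. Friction 0.06 N m; it stays where left
- pointer_tip (a point): tip of the red pointer on the bezel, 48 mm from the gauge's axis, just above the dial face; the pointer is a thin flat mark that does not obstruct the fingers
- zero_mark (a point): centre of the green zero mark on the dial face, 57.5 mm from the gauge's axis
- seal (a joint): how far the rubber seal ring is squeezed down (m): 0 free, 0.003 fully squeezed against a hard stop; it springs back. 0.002 takes about 6 N, fully squeezed about 9 N, so press with some 12 to 20 N. With the cap clicked on but not pressed it rests at about 0.0004
- cap: yellow dust cap, about 60 g, upright on the bench, open end down. Origin: centre of its lower rim, z up. Skirt 44 mm across, 26 mm tall, opening 29 mm; above it a round grip knob 26 mm across, 26 to 54 mm above the rim. Any turn about its axis fits. Pushed down on the stud: see cap_rim
- tape: bystander: roll of tape lying flat, brown, 68 mm outer diameter, 48 mm inner, 24 mm tall; origin at the centre of its underside
- bitbox: bystander: black bit box with a red top, 70 x 45 x 22 mm; origin at the centre of its underside
- driver: bystander: screwdriver with green handle, 200 mm long, lying on the bench along its own x axis, handle (26 mm thick) towards -x; origin under its middle
- cap_rim (a point): same point as the cap's origin (centre of its lower rim). Heights of it above the bench as the cap goes straight down on the stud: at 79 mm it meets the spring balls, resistance rises to a peak of about 8 N near 77 mm and falls away to nothing at 73 mm (the click: from there it is drawn down by itself); at 68 mm it meets the seal; at 65 mm it is fully home on a hard stop
There are look-alikes about, which are no part of the job. There is more than one size of the cap; the one meant has the size given above. Of the things that look like the gauge, the smaller one is meant.

How it is judged:
On the way, in this order (a step that is already met when the one before it is completed fails the run):
1. the bezel's pointer is turned to the zero mark and stays there (value of joint bezel between -0.1 and 0.1 rad), for 0.3 s.
2. the cap is pressed onto the stud past its click (z of cap in the frame of gauge below 0.069 m and horizontal distance between cap and gauge below 0.004 m and angle between cap's own z axis and vertical below 0.15 rad), for 0.1 s.
At the end, for the whole second after the job is handed in: ends with the robot still pressing the cap: bezel within 0.1 rad of zero; cap upright (0.12 rad), within 4 mm of the stud's axis, rim under 66.8 mm above the bench; seal squeezed more than 2 of its 3 mm (steady push of about 6 N or more); gripper or arm touching the cap (all of step 1 and horizontal distance between cap and gauge below 0.004 m and z of cap in the frame of gauge between 0.06 and 0.0668 m and angle between cap's own z axis and vertical below 0.12 rad and value of joint seal above 0.002 m and contact force between any of the fingers, the arm and cap above 2 N); the arm keeps its last pose, push and grip.
It fails at once if a bystander (tape roll, bit box or screwdriver) is shifted by more than 30 mm (distance of any of tape, bitbox, driver from where it was at the start of the episode above 0.03 m).
It also fails if it takes over 51 s, if anything falls off the work surface, if the arm or the gripper's body presses on something with over 40 N, if the wrist force passes 120 N, or if a joint passes its speed limit or range.

## Working session

There is one attempt and no reset: what is moved stays moved. The work goes in short steps, Python scripts to look and compute and a tool call to move; the robot and the scene stay as the last step left them, time stands still between calls to the robot, and variables do not carry over. Pictures are saved under pics/ and viewed, at most 10 in all, crops included, and the job is handed in when it is done.

Besides the shell and the picture viewer there is one more tool, called as name(argument=value, ...), one argument or row to a line, values as JSON. send_rows: Moves the arm, as the interface text tells. Its arguments: {"type":"object","properties":{"commands":{"type":"array"}},"required":["commands"]}

```bash
mkdir -p pics
cat > h.py <<'E'
import numpy as np, cv2
from rig import ctrl
from scipy.spatial.transform import Rotation as R
def Tcw(name):
    p=ctrl.camera_params(name)
    if 'world_to_cam' in p: return np.linalg.inv(np.array(p['world_to_cam'])),p
    s=ctrl.sense(); T=np.eye(4); w,x,y,z=s['eef_rot']
    T[:3,:3]=R.from_quat([x,y,z,w]).as_matrix(); T[:3,3]=s['tcp_pos']
    return T@np.array(p['T_tool_cam']),p
def rays(T,p,uv):
    q=cv2.undistortPoints(np.array(uv,float).reshape(-1,1,2),np.array(p['mtx']),np.array(p['dist_coeffs'],float)).reshape(-1,2)
    d=np.c_[q[:,0],-q[:,1],-np.ones(len(q))]@T[:3,:3].T
    return T[:3,3],d
def onplane(T,p,uv,z):
    o,d=rays(T,p,uv); return o+d*((z-o[2])/d[:,2])[:,None]
def cloud(T,p,dep):
    v,u=np.mgrid[:dep.shape[0],:dep.shape[1]]
    o,d=rays(T,p,np.c_[u.ravel(),v.ravel()])
    P=(o+d*dep.reshape(-1,1)).reshape(*dep.shape,3); P[dep<=0]=np.nan
    return P
E
python3 - <<'E'
from h import *
for n in ['scene','side']:
    T,p=Tcw(n); im,d=ctrl.get_image(n); cv2.imwrite(f'pics/{n}0.png',im); np.savez(f'{n}0.npz',im=im,d=d,T=T)
    print(n,T[:3,3],(d>0).mean())
a=cv2.imread('pics/scene0.png');b=cv2.imread('pics/side0.png')
print(ctrl.sense(), ctrl.hold_point_z)
E
```

```text
scene [1.20236294 0.44456917 0.58708534] 0.996016156462585
side [0.32994086 0.92833094 0.89724542] 0.9958460884353741
{'time_s': 0.1, 'joint_pos': array([ 1.17588041,  0.47767879,  0.02237537,  1.55636418, -0.01149591,
        1.10928935, -0.08307537]), 'dq': array([ 0.00014838, -0.0014754 , -0.00065397, -0.0046432 ,  0.00017911,
       -0.00016811, -0.00080225]), 'joint_torque': array([ 4.43664918e-03, -5.97764218e+01,  1.61383621e+00, -2.81955117e+01,
        1.28178333e-02,  5.08918994e-03,  1.95872741e-05]), 'tcp_pos': array([ 0.19077451, -0.64692232,  0.23044459]), 'eef_rot': array([-7.84865594e-04,  9.89733132e-01,  1.42925427e-01, -1.81267370e-04]), 'wrist_force': array([ 0.35996937, -0.06215215,  0.17396465]), 'ft_torque': array([-0.00668695, -0.04278684, -0.02653964]), 'grip_force': 0.0, 'gripper_width': 0.0856111030400862} 0.0187
```

View pics/scene0.png

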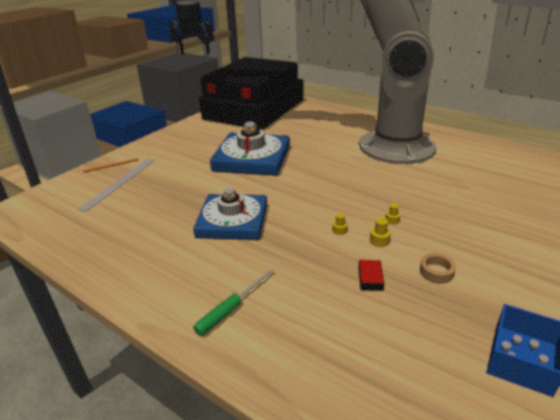

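View pics/side0.png

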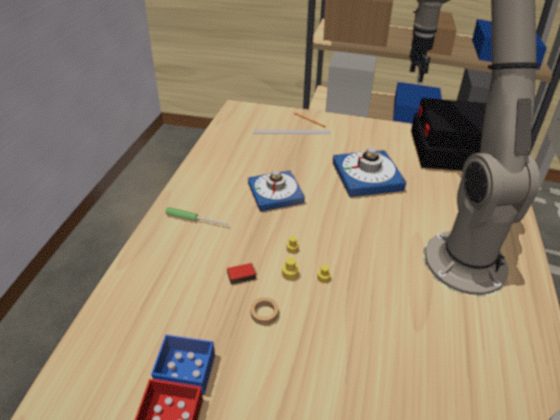

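The scene view shows the small gauge at about (231,213) and the large one at (250,152). There are three yellow caps, at (341,224), (380,233) and (394,213), plus the tape at (437,267), bit box at (371,274) and driver at (235,300). The side view matches, with the small gauge at (276,188) and the caps at (292,244), (290,268) and (324,273). Next I measure them from the depth.

Run:
```python
from h import *
for n in ['scene','side']:
    f=np.load(n+'0.npz'); im,d,T=f['im'],f['d'],f['T']; p=ctrl.camera_params(n)
    P=cloud(T,p,d); hsv=cv2.cvtColor(im,cv2.COLOR_BGR2HSV); H,S,V=cv2.split(hsv)
    onb=(P[...,2]>-.01)&(P[...,2]<.15)&(np.hypot(P[...,0],P[...,1])<1.1)
    for name,m in dict(yellow=(H>22)&(H<34)&(S>190)&(P[...,2]>.004),blue=(H>100)&(H<125)&(S>150),green=(H>50)&(H<80)&(S>120),red=((H<6)|(H>174))&(S>170)).items():
        m=(m&onb).astype(np.uint8)
        k,l,st,c=cv2.connectedComponentsWithStats(m)
        for i in range(1,k):
            if st[i,4]<(4 if name in('red','green') else 25): continue
            q=P[l==i]; lo,hi=np.nanpercentile(q,[3,97],axis=0)
            print(n,name,c[i].round(),st[i,4],'med',np.nanmedian(q,0).round(3),'lo',lo.round(3),'hi',hi.round(3), 'zmax',np.nanmax(q[:,2]).round(3))
```

```text
scene yellow [385. 224.] 374 med [0.472 0.159 0.027] lo [0.38  0.143 0.012] hi [0.491 0.177 0.055] zmax 0.056
scene yellow [340. 223.] 126 med [0.493 0.072 0.022] lo [0.478 0.06  0.013] hi [0.501 0.082 0.044] zmax 0.045
scene blue [250. 162.] 919 med [ 0.385 -0.269  0.035] lo [ 0.228 -0.367  0.013] hi [ 0.431 -0.204  0.044] zmax 0.046
scene blue [232. 227.] 843 med [ 0.642 -0.116  0.029] lo [ 0.519 -0.187  0.011] hi [ 0.683 -0.066  0.034] zmax 0.035
scene blue [527. 350.] 4248 med [0.622 0.491 0.025] lo [0.576 0.443 0.003] hi [0.689 0.536 0.055] zmax 0.057
scene green [226. 223.] 5 med [ 0.636 -0.132  0.035] lo [ 0.634 -0.134  0.033] hi [ 0.641 -0.132  0.037] zmax 0.037
scene green [217. 314.] 633 med [0.843 0.026 0.023] lo [0.792 0.015 0.013] hi [0.884 0.033 0.027] zmax 0.029
scene red [211.  88.] 84 med [ 0.153 -0.623  0.127] lo [ 0.145 -0.64   0.111] hi [ 0.157 -0.608  0.142] zmax 0.143
scene red [246.  92.] 102 med [ 0.132 -0.486  0.128] lo [ 0.123 -0.507  0.107] hi [ 0.137 -0.471  0.143] zmax 0.144
scene red [247. 143.] 27 med [ 0.344 -0.312  0.07 ] lo [ 0.339 -0.317  0.05 ] hi 
[... 448 characters left out ...]
] hi [ 0.668 -0.062  0.035] zmax 0.035
side blue [183. 366.] 1105 med [0.632 0.494 0.006] lo [0.573 0.441 0.002] hi [0.68  0.542 0.057] zmax 0.06
side green [420. 141.] 4 med [ 0.136 -0.502  0.065] lo [ 0.134 -0.516  0.062] hi [ 0.139 -0.493  0.069] zmax 0.069
side red [421. 111.] 39 med [ 0.146 -0.61   0.132] lo [ 0.14  -0.639  0.109] hi [ 0.152 -0.59   0.145] zmax 0.146
side red [427. 129.] 62 med [ 0.127 -0.477  0.132] lo [ 0.12  -0.522  0.111] hi [ 0.132 -0.459  0.148] zmax 0.149
side red [241. 271.] 283 med [0.589 0.2   0.022] lo [0.56  0.174 0.019] hi [0.618 0.224 0.025] zmax 0.029
side red [169. 400.] 1746 med [0.631 0.57  0.016] lo [0.565 0.55  0.002] hi [0.673 0.621 0.056] zmax 0.06
```

Run:
```python
from h import *
for n in ['scene','side']:
    f=np.load(n+'0.npz'); im,d,T=f['im'],f['d'],f['T']; p=ctrl.camera_params(n)
    P=cloud(T,p,d); H,S,V=cv2.split(cv2.cvtColor(im,cv2.COLOR_BGR2HSV))
    m=(H>20)&(H<36)&(S>150)&(P[...,2]>.006)&(P[...,2]<.07)&(P[...,0]>.3)&(P[...,0]<.6)&(P[...,1]>0)&(P[...,1]<.25)
    for nm,c in dict(A=(.49,.07),B=(.472,.159),C=(.39,.15)).items():
        q=P[m&(np.hypot(P[...,0]-c[0],P[...,1]-c[1])<.05)]
        if len(q)<5: print(n,nm,'none');continue
        zt=np.nanpercentile(q[:,2],97); t=q[q[:,2]>zt-.004]; s=q[q[:,2]<.02]
        print(n,nm,len(q),'ztop',zt.round(4),'top',t.mean(0).round(4),np.ptp(t,0).round(3),'skirt ext',np.ptp(s,0).round(3), s.mean(0).round(3))
    # small gauge: blue+white housing outline, plane z=.035
    near=(np.hypot(P[...,0]-.6,P[...,1]+.13)<.14)
    m=near&(P[...,2]>.008)&(P[...,2]<.1)
    q=P[m]; t=q[(q[:,2]>.03)&(q[:,2]<.04)]
    print(n,'plate minrect',cv2.minAreaRect((t[:,:2]*1000).astype(np.float32)))
    for lo,hi in((.058,.066),(.07,.08),(.083,.09)):
        t=q[(q[:,2]>lo)&(q[:,2]<hi)]; print(n,lo,len(t),t.mean(0).round(4),np.ptp(t,0).round(3))
    w=(near&(S<70)&(V>150)&(abs(P[...,2]-.035)<.006)).astype(np.uint8)
    c=max(cv2.findContours(w,0,1)[0],key=cv2.contourArea); c=cv2.convexHull(c)
    X=onplane(T,p,c.reshape(-1,2),.035)[:,:2]*1000
    print(n,'dial',cv2.minEnclosingCircle(X.astype(np.float32)),cv2.fitEllipse(X.astype(np.float32)))
a,b=cv2.imread('pics/scene0.png')[175:250,180:285],cv2.imread('pics/side0.png')[160:220,235:320]
cv2.imwrite('pics/g.png',np.hstack([cv2.resize(a,(400,300),interpolation=3),cv2.resize(b,(400,300),interpolation=3)]))
```

```text
scene A 228 ztop 0.0434 top [0.4854 0.0679 0.0424] [0.021 0.02  0.005] skirt ext [0.029 0.035 0.014] [0.495 0.073 0.014]
scene B 423 ztop 0.055 top [0.4718 0.1601 0.054 ] [0.026 0.024 0.005] skirt ext [0.024 0.038 0.014] [0.486 0.166 0.013]
scene C 217 ztop 0.0433 top [0.3829 0.1513 0.0423] [0.022 0.02  0.004] skirt ext [0.031 0.034 0.014] [0.392 0.155 0.015]
scene plate minrect ((587.4646606445312, -159.41665649414062), (150.03733825683594, 149.1232452392578), 30.520160675048828)
scene 0.058 175 [ 0.5978 -0.15    0.0627] [0.064 0.062 0.008]
scene 0.07 55 [ 0.5941 -0.153   0.0754] [0.033 0.032 0.01 ]
scene 0.083 50 [ 0.5899 -0.1591  0.0853] [0.023 0.02  0.005]
scene dial ((586.1209106445312, -162.49505615234375), 66.66796875) ((587.2674560546875, -161.7928924560547), (126.5870361328125, 132.5924835205078), 121.90379333496094)
side A 108 ztop 0.043 top [0.4811 0.0735 0.0417] [0.011 0.017 0.005] skirt ext [0.028 0.023 0.013] [0.479 0.08  0.015]
side B 200 ztop 0.0546 top [0.4675 0.164  0.0535] [0.019 0.022 0.005] skirt ext [0.03  0.017 0.013] [0.464 0.179 0.014]
side C 129 ztop 0.0433 top [0.3797 0.1553 0.0417] [0.014 0.017 0.004] skirt ext [0.029 0.022 0.013] [0.379 0.164 0.016]
side plate minrect ((586.1820068359375, -156.509765625), (148.57052612304688, 152.2509765625), 30.356800079345703)
side 0.058 89 [ 0.5846 -0.1477  0.0623] [0.057 0.06  0.008]
side 0.07 28 [ 0.5837 -0.1507  0.0755] [0.036 0.024 0.009]
side 0.083 22 [ 0.5855 -0.1567  0.0851] [0.022 0.022 0.006]
side dial ((586.7083740234375, -160.3928680419922), 71.25559997558594) ((585.1299438476562, -160.97796630859375), (136.0591278076172, 141.0835723876953), 13.281106948852539)
```

View pics/g.png

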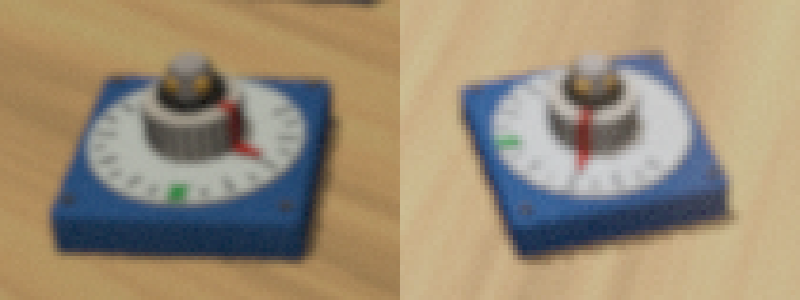

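The crop shows the pointer tip at crop (258,153) and the green mark at (177,192) in the scene view. In the side view they are at (583,168) and (508,142). Only the cap at (0.470, 0.162) is 54 mm tall.

```bash
cat >> h.py <<'E'
def shift(target):
    s=ctrl.sense(); w,x,y,z=s['eef_rot']; r=R.from_quat([x,y,z,w])
    return (r.inv().apply(np.array(target)-s['tcp_pos'])*1000).round(1)
E
python3 - <<'E'
from h import *
C=np.array([.587,-.158])
for n,g,t in(('scene',(226.5,223),(247.7,213.3)),('side',(257.9,188.4),(273.9,193.6))):
    T,p=Tcw(n); a=onplane(T,p,[g,t],.036)[:,:2]-C
    an=np.arctan2(a[:,1],a[:,0]); print(n,np.linalg.norm(a,axis=1),an,an[1]-an[0])
print(shift([.587,-.158,.231])); print(ctrl.camera_params('wrist'))
E
```

```text
scene [0.05806652 0.0426341 ] [0.49393649 1.67342091] 1.1794844292879567
side [0.05489163 0.0425847 ] [0.55933208 1.76124   ] 1.2019079214311463
[ 5.184e+02 -3.568e+02 -1.000e-01]
{'mtx': array([[370.47748387,   0.        , 280.64774457],
       [  0.        , 370.47748387, 213.51953279],
       [  0.        ,   0.        ,   1.        ]]), 'dist_coeffs': array([0.01115946, 0.        , 0.        , 0.        , 0.        ]), 'T_tool_cam': array([[ 2.20901242e-04,  9.46370338e-01,  3.23083788e-01,
         8.36667166e-02],
       [ 9.99999818e-01, -2.76204364e-05, -6.02822077e-04,
         9.47131547e-04],
       [-5.61569218e-04,  3.23083862e-01, -9.46370172e-01,
        -1.43322599e-01],
       [ 0.00000000e+00,  0.00000000e+00,  0.00000000e+00,
         1.00000000e+00]])}
```

send_rows(
  commands=[
    [1, [32.4, -22.3, 0], [0, 0, 0]],
    [1, [32.4, -22.3, 0], [0, 0, 0]],
    [1, [32.4, -22.3, 0], [0, 0, 0]],
    [1, [32.4, -22.3, 0], [0, 0, 0]],
    [1, [32.4, -22.3, 0], [0, 0, 0]],
    [1, [32.4, -22.3, 0], [0, 0, 0]],
    [1, [32.4, -22.3, 0], [0, 0, 0]],
    [1, [32.4, -22.3, 0], [0, 0, 0]],
    [1, [32.4, -22.3, 0], [0, 0, 0]],
    [1, [32.4, -22.3, 0], [0, 0, 0]],
    [1, [32.4, -22.3, 0], [0, 0, 0]],
    [1, [32.4, -22.3, 0], [0, 0, 0]],
    [1, [32.4, -22.3, 0], [0, 0, 0]],
    [1, [32.4, -22.3, 0], [0, 0, 0]],
    [1, [32.4, -22.3, 0], [0, 0, 0]],
    [1, [32.4, -22.3, 0], [0, 0, 0]],
    [1, [0, 0, 0], [0, 0, 0]],
    [1, [0, 0, 0], [0, 0, 0]],
    [1, [0, 0, 0], [0, 0, 0]],
    [1, [0, 0, 0], [0, 0, 0]],
  ],
)

```text
time_s: 1.77
tcp_pos: [0.5863, -0.1602, 0.231]
eef_rot: [0.0, 0.99, 0.142, -0.001]
wrist_force: [-0.8, 0.1, -0.3]
gripper_width: 0.0852
grip_force: 0.0
```

```bash
cat > wr.py <<'E'
from h import *
import sys
T,p=Tcw('wrist'); im,d=ctrl.get_image('wrist'); cv2.imwrite(sys.argv[1],im); s=ctrl.sense()
P=cloud(T,p,d); H,S,V=cv2.split(cv2.cvtColor(im,cv2.COLOR_BGR2HSV))
print(s['time_s'],s['tcp_pos'],s['joint_pos'][6])
near=np.hypot(P[...,0]-.587,P[...,1]+.158)<.1
w=(near&(S<60)&(V>140)&(abs(P[...,2]-.035)<.006)).astype(np.uint8)
c=cv2.convexHull(np.vstack(cv2.findContours(w,0,1)[0])).reshape(-1,2)
X=onplane(T,p,c,.035)[:,:2]*1000
print('dial',cv2.minEnclosingCircle(X.astype(np.float32)),cv2.fitEllipse(X.astype(np.float32)))
for lo,hi in((.059,.066),(.083,.089)):
    t=P[near&(P[...,2]>lo)&(P[...,2]<hi)]
    if len(t)>5: print(lo,len(t),cv2.minEnclosingCircle((t[:,:2]*1000).astype(np.float32)))
m=near&(P[...,2]<.05)&(P[...,2]>.02)
C=np.array(eval(sys.argv[2])) if len(sys.argv)>2 else np.array([.587,-.158])
for nm,k in (('green',(H>45)&(H<85)&(S>110)),('red',((H<8)|(H>172))&(S>120))):
    v,u=np.nonzero(k&m)
    if len(u)==0: print(nm,'none');continue
    X=onplane(T,p,np.c_[u,v],.036)[:,:2]-C; r=np.hypot(*X.T); k2=r>.033
    g=X[k2].mean(0); print(nm,k2.sum(),r.max(),g,'ang',np.arctan2(g[1],g[0]))
E
python3 wr.py pics/w1.png
```

```text
1.8167 [ 0.58629622 -0.16035484  0.23110886] -1.2045401383661578
dial ((589.1284790039062, -161.8362274169922), 65.72232818603516) ((589.453369140625, -161.89584350585938), (129.19873046875, 131.3451690673828), 12.035661697387695)
0.059 1726 ((588.722900390625, -161.61444091796875), 31.341238021850586)
0.083 659 ((589.1682739257812, -161.82217407226562), 12.630498886108398)
green 183 0.06437243609929635 [0.05135415 0.0254899 ] ang 0.4607275477327361
red 78 0.04354510414061848 [-0.00134121  0.0375467 ] ang 1.6065023028243874
```

View pics/w1.png

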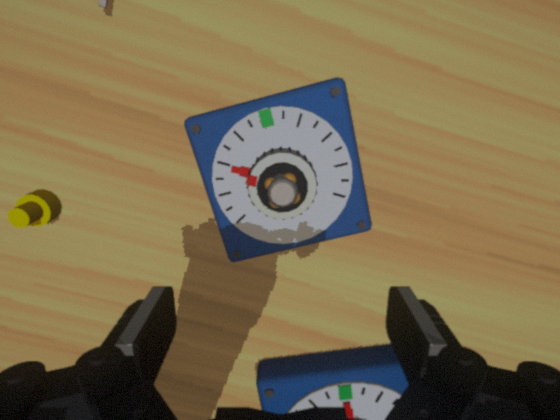

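The wrist view shows the gauge dial centred at pixel (282,185), green mark at (266,118) and red tip at (241,172). That puts the axis at (0.589,-0.162) and the bezel at about 1.12 rad. Next I descend and grip.

send_rows(
  commands=[
    [1, [2.2, 2.1, 30], [0, 0, 0]],
    [1, [0, 0, 35], [0, 0, 0]],
    [1, [0, 0, 35], [0, 0, 0]],
    [1, [0, 0, 35], [0, 0, 0]],
    [1, [0, 0, 30], [0, 0, 0]],
    [1, [0, 0, 20], [0, 0, 0]],
    [1, [0, 0, 10], [0, 0, 0]],
    [1, [0, 0, 4], [0, 0, 0]],
    [1, [0, 0, 0], [0, 0, 0]],
    [1, [0, 0, 0], [0, 0, 0]],
    [1, [0, 0, 0], [0, 0, 0]],
  ],
)

```text
time_s: 2.73
tcp_pos: [0.5912, -0.1605, 0.034]
eef_rot: [0.001, 0.99, 0.143, 0.001]
wrist_force: [-1.0, 0.6, -0.0]
gripper_width: 0.0852
grip_force: 0.0
```

send_rows(
  commands=[
    [0, [0, 0, 0], [0, 0, 0]],
    [0, [0, 0, 0], [0, 0, 0]],
    [0, [0, 0, 0], [0, 0, 0]],
    [0, [0, 0, 0], [0, 0, 0]],
    [0, [0, 0, 0], [0, 0, 0]],
    [0, [0, 0, 0], [0, 0, 0]],
    [0, [0, 0, 0], [0, 0, 0]],
    [0, [0, 0, 0], [0, 0, 0]],
    [0, [0, 0, 0], [0, 0, 0]],
  ],
)

```text
time_s: 3.48
tcp_pos: [0.5906, -0.1602, 0.0337]
eef_rot: [0.0, 0.99, 0.143, 0.001]
wrist_force: [-2.7, 0.1, 8.0]
gripper_width: 0.0586
grip_force: 63.3
```

send_rows(
  commands=[
    [0, [0, 0, 0], [0, 0, 4]],
    [0, [0, 0, 0], [0, 0, 6]],
    [0, [0, 0, 0], [0, 0, 6]],
    [0, [0, 0, 0], [0, 0, 6]],
    [0, [0, 0, 0], [0, 0, 6]],
    [0, [0, 0, 0], [0, 0, 6]],
    [0, [0, 0, 0], [0, 0, 6]],
    [0, [0, 0, 0], [0, 0, 6]],
    [0, [0, 0, 0], [0, 0, 6]],
    [0, [0, 0, 0], [0, 0, 6]],
    [0, [0, 0, 0], [0, 0, 4]],
    [0, [0, 0, 0], [0, 0, 2.5]],
    [0, [0, 0, 0], [0, 0, 0]],
    [0, [0, 0, 0], [0, 0, 0]],
    [0, [0, 0, 0], [0, 0, 0]],
    [0, [0, 0, 0], [0, 0, 0]],
  ],
)

```text
time_s: 4.82
tcp_pos: [0.5899, -0.1627, 0.0337]
eef_rot: [0.001, 0.913, -0.408, 0.001]
wrist_force: [-3.8, -5.3, 7.1]
gripper_width: 0.0576
grip_force: 63.5
```

```bash
python3 wr.py pics/w2.png "[.589,-.1618]"
```

```text
4.8667 [ 0.58989121 -0.16271229  0.03370472] -2.1650295704016096
dial ((588.8078002929688, -161.78765869140625), 66.00385284423828) ((589.3119506835938, -161.8377685546875), (129.99366760253906, 131.77395629882812), 173.15301513671875)
0.059 8589 ((594.7855224609375, -168.31076049804688), 42.76919937133789)
0.083 6355 ((597.9520874023438, -171.9205322265625), 61.12192153930664)
green 798 0.06515484904419953 [0.0493626  0.02946479] ang 0.53814073330752
red 334 0.04826606557383449 [0.03684855 0.02146338] ang 0.5274342174017076
```

View pics/w2.png

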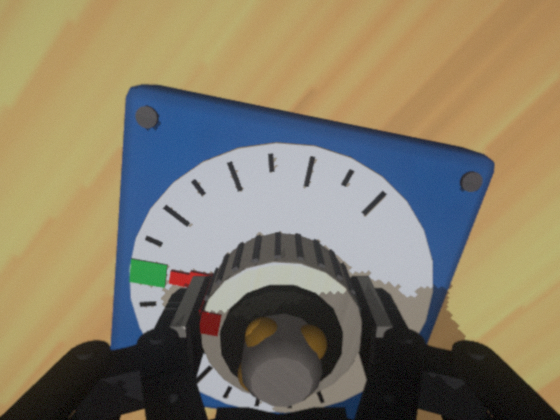

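The pointer lies on the line of the green mark: red tip at (187,278), green at (149,272), a difference of about -0.01 rad. I release, lift and turn back.

send_rows(
  commands=[
    [1, [0, 0, 0], [0, 0, 0]],
    [1, [0, 0, 0], [0, 0, 0]],
    [1, [0, 0, 0], [0, 0, 0]],
    [1, [0, 0, 0], [0, 0, 0]],
    [1, [0, 0, 0], [0, 0, 0]],
    [1, [0, 0, 0], [0, 0, 0]],
    [1, [0, 0, -10], [0, 0, 0]],
    [1, [0, 0, -25], [0, 0, 0]],
    [1, [0, 0, -30], [0, 0, 0]],
    [1, [0, 0, -35], [0, 0, 0]],
    [1, [0, 0, -35], [0, 0, 0]],
    [1, [0, 0, -35], [0, 0, 0]],
    [1, [0, 0, -20], [0, 0, 0]],
  ],
)

```text
time_s: 5.95
tcp_pos: [0.5914, -0.1604, 0.2275]
eef_rot: [-0.001, 0.913, -0.407, 0.003]
wrist_force: [0.8, -0.0, -0.1]
gripper_width: 0.0854
grip_force: 0.0
```

send_rows(
  commands=[
    [1, [0, 0, 0], [0, 0, -6]],
    [1, [0, 0, 0], [0, 0, -6]],
    [1, [0, 0, 0], [0, 0, -6]],
    [1, [0, 0, 0], [0, 0, -6]],
    [1, [0, 0, 0], [0, 0, -6]],
    [1, [0, 0, 0], [0, 0, -6]],
    [1, [0, 0, 0], [0, 0, -6]],
    [1, [0, 0, 0], [0, 0, -6]],
    [1, [0, 0, 0], [0, 0, -6]],
    [1, [0, 0, 0], [0, 0, -6]],
    [1, [0, 0, 0], [0, 0, -6]],
    [1, [0, 0, 0], [0, 0, -6]],
    [1, [0, 0, 0], [0, 0, -6]],
    [1, [0, 0, 0], [0, 0, -6]],
    [1, [0, 0, 0], [0, 0, -6]],
    [1, [0, 0, 0], [0, 0, 0]],
    [1, [0, 0, 0], [0, 0, 0]],
  ],
)

```text
time_s: 7.37
tcp_pos: [0.5898, -0.1601, 0.2228]
eef_rot: [0.0, 0.934, 0.356, 0.0]
wrist_force: [0.8, -0.6, -0.7]
gripper_width: 0.0853
grip_force: 0.0
```

```bash
python3 wr.py pics/w3.png "[.589,-.1618]"; python3 -c "
from h import *
print(shift([.470,.162,.2]))"
```

```text
7.4167 [ 0.58988764 -0.16011784  0.22274461] -0.7439378626894764
dial ((588.8536987304688, -161.90170288085938), 65.7321548461914) ((588.8870849609375, -161.92495727539062), (130.65789794921875, 131.00567626953125), 174.45343017578125)
0.059 1787 ((589.0407104492188, -161.66033935546875), 31.455957412719727)
0.083 676 ((589.0413818359375, -161.39688110351562), 12.550884246826172)
green 186 0.06435260463226954 [0.04937019 0.02937839] ang 0.536781621844026
red 123 0.047093546239531284 [0.03418954 0.01924102] ang 0.5125982793802475
[ 124.9 -320.2   22.6]
```

The bezel now reads about -0.02 rad. Next I move over the cap.

send_rows(
  commands=[
    [1, [11.4, -29.1, 0], [0, 0, 0]],
    [1, [11.4, -29.1, 0], [0, 0, 0]],
    [1, [11.4, -29.1, 0], [0, 0, 0]],
    [1, [11.4, -29.1, 0], [0, 0, 0]],
    [1, [11.4, -29.1, 0], [0, 0, 0]],
    [1, [11.4, -29.1, 0], [0, 0, 0]],
    [1, [11.4, -29.1, 0], [0, 0, 0]],
    [1, [11.4, -29.1, 0], [0, 0, 0]],
    [1, [11.4, -29.1, 0], [0, 0, 0]],
    [1, [11.4, -29.1, 0], [0, 0, 0]],
    [1, [11.4, -29.1, 0], [0, 0, 0]],
    [1, [0, 0, 0], [0, 0, 0]],
    [1, [0, 0, 0], [0, 0, 0]],
    [1, [0, 0, 0], [0, 0, 0]],
  ],
)

```text
time_s: 8.58
tcp_pos: [0.4695, 0.1614, 0.2224]
eef_rot: [0.0, 0.934, 0.357, 0.0]
wrist_force: [0.6, -0.3, 0.2]
gripper_width: 0.0855
grip_force: 0.0
```

```bash
cat > cap.py <<'E'
from h import *
import sys
T,p=Tcw('wrist'); im,d=ctrl.get_image('wrist'); cv2.imwrite(sys.argv[1],im)
P=cloud(T,p,d); H,S,V=cv2.split(cv2.cvtColor(im,cv2.COLOR_BGR2HSV))
m=(H>20)&(H<36)&(S>120)&(P[...,2]>.005)
k,l,st,c=cv2.connectedComponentsWithStats(m.astype(np.uint8))
for i in range(1,k):
    if st[i,4]<60: continue
    q=P[l==i]; zt=np.nanpercentile(q[:,2],97)
    print(c[i].round(),st[i,4],'ztop',zt.round(4))
    t=q[q[:,2]>zt-.005]; print('  top',cv2.minEnclosingCircle((t[:,:2]*1000).astype(np.float32)))
    v,u=np.nonzero((l==i)&(P[...,2]>zt-.005)); h=onplane(T,p,np.c_[u,v],.054)[:,:2]*1000; print('  ray top',cv2.minEnclosingCircle(h.astype(np.float32)))
    s=q[(q[:,2]>.02)&(q[:,2]<.03)]
    if len(s)>5: print('  skirt',cv2.minEnclosingCircle((s[:,:2]*1000).astype(np.float32)))
s=ctrl.sense(); print(s['time_s'],s['tcp_pos'],s['joint_pos'])
E
python3 cap.py pics/c1.png
```

```text
[282. 179.] 1788 ztop 0.0558
  top ((470.5783386230469, 159.2526092529297), 13.154882431030273)
  ray top ((470.59722900390625, 159.46739196777344), 13.3175048828125)
  skirt ((470.6210021972656, 159.10067749023438), 22.022417068481445)
[359. 228.] 1069 ztop 0.0438
  top ((484.5893859863281, 67.34563446044922), 10.447659492492676)
  ray top ((486.23675537109375, 73.23243713378906), 10.511444091796875)
  skirt ((484.4861755371094, 67.44013214111328), 17.238414764404297)
[231. 247.] 991 ztop 0.0437
  top ((382.77764892578125, 150.30828857421875), 10.262125015258789)
  ray top ((388.755615234375, 152.84451293945312), 10.643112182617188)
  skirt ((382.52459716796875, 150.5530548095703), 17.15329360961914)
[403. 325.] 133 ztop 0.2643
  top ((502.97113037109375, 132.8969268798828), 5.508699893951416)
  ray top ((446.3426513671875, -28.79216194152832), 15.812870025634766)
8.6333 [0.46975879 0.16084477 0.22233462] [-0.1419383   0.21672252 -0.35857649  1.96344599  0.09195842  0.97692303
 -1.38599656]
```

View pics/c1.png

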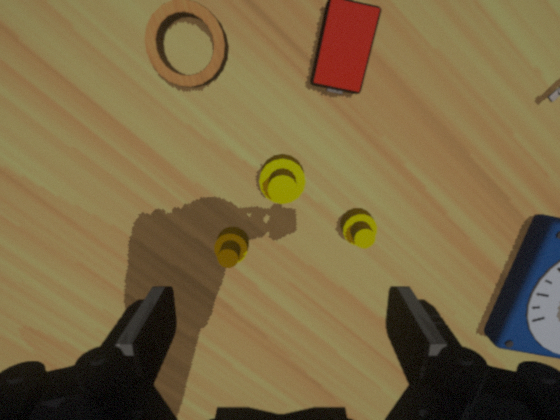

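The target cap is at pixel (282,180), between the two small ones at (231,247) and (359,228). Its knob radius of 13 mm and skirt radius of 22 mm match. I descend and grip.

send_rows(
  commands=[
    [1, [-0.5, 1.7, 20], [0, 0, 0]],
    [1, [0, 0, 30], [0, 0, 0]],
    [1, [0, 0, 35], [0, 0, 0]],
    [1, [0, 0, 35], [0, 0, 0]],
    [1, [0, 0, 30], [0, 0, 0]],
    [1, [0, 0, 25], [0, 0, 0]],
    [1, [0, 0, 12], [0, 0, 0]],
    [1, [0, 0, 5], [0, 0, 0]],
    [1, [0, 0, 0], [0, 0, 0]],
    [1, [0, 0, 0], [0, 0, 0]],
    [1, [0, 0, 0], [0, 0, 0]],
  ],
)

```text
time_s: 9.55
tcp_pos: [0.4712, 0.1603, 0.0314]
eef_rot: [0.0, 0.934, 0.357, 0.001]
wrist_force: [0.4, 0.1, -0.5]
gripper_width: 0.0855
grip_force: 0.0
```

send_rows(
  commands=[
    [0, [0, 0, 0], [0, 0, 0]],
    [0, [0, 0, 0], [0, 0, 0]],
    [0, [0, 0, 0], [0, 0, 0]],
    [0, [0, 0, 0], [0, 0, 0]],
    [0, [0, 0, 0], [0, 0, 0]],
    [0, [0, 0, 0], [0, 0, 0]],
    [0, [0, 0, 0], [0, 0, 0]],
    [0, [0, 0, 0], [0, 0, 0]],
    [0, [0, 0, 0], [0, 0, 0]],
    [0, [0, 0, 0], [0, 0, 0]],
    [0, [0, 0, 0], [0, 0, 0]],
    [0, [0, 0, 0], [0, 0, 0]],
  ],
)

```text
time_s: 10.55
tcp_pos: [0.4703, 0.1604, 0.0308]
eef_rot: [0.0, 0.934, 0.358, 0.0]
wrist_force: [-1.0, -0.0, 5.3]
gripper_width: 0.0241
grip_force: 58.5
```

send_rows(
  commands=[
    [0, [0, 0, -8], [0, 0, 0]],
    [0, [0, 0, -20], [0, 0, 0]],
    [0, [0, 0, -30], [0, 0, 0]],
    [0, [0, 0, -35], [0, 0, 0]],
    [0, [0, 0, -35], [0, 0, 0]],
    [0, [0, 0, -20], [0, 0, 0]],
    [0, [0, 0, -7], [0, 0, 0]],
    [0, [0, 0, 0], [0, 0, 0]],
    [0, [0, 0, 0], [0, 0, 0]],
  ],
)

```text
time_s: 11.3
tcp_pos: [0.4696, 0.16, 0.1847]
eef_rot: [0.0, 0.934, 0.358, -0.0]
wrist_force: [0.3, 0.6, -1.2]
gripper_width: 0.0241
grip_force: 58.9
```

```bash
python3 cap.py pics/c2.png;  python3 -c "
from h import *
s=ctrl.sense();print(s['gripper_width'],s['grip_force'],s['wrist_force'],shift([.589,-.1617,.185]))"
```

```text
[274. 280.] 9593 ztop 0.2094
  top ((471.56829833984375, 160.43479919433594), 16.399837493896484)
  ray top ((394.41180419921875, 89.05864715576172), 37.12300491333008)
  skirt ((382.9334716796875, 150.62576293945312), 16.96529769897461)
[366. 242.] 1375 ztop 0.0437
  top ((484.130126953125, 67.69060516357422), 10.348160743713379)
  ray top ((485.9953918457031, 74.22513580322266), 10.682683944702148)
  skirt ((484.4659423828125, 67.64065551757812), 17.23479652404785)
11.35 [0.46913671 0.15983439 0.18392436] [-0.14162096  0.26458289 -0.36321722  2.00365038  0.11903863  0.89580719
 -1.40703163]
0.024007386752273454 58.904868364334106 [ 0.13810714 -0.20774559 -0.92927629] [-125.7  319.3   -1. ]
```

View pics/c2.png

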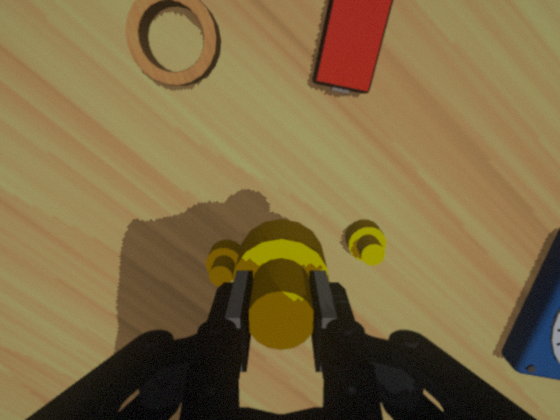

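The cap is held upright between the fingers, knob top at (280,320). I move above the stud.

send_rows(
  commands=[
    [0, [-5, 13, 0], [0, 0, 0]],
    [0, [-10.5, 26.6, 0], [0, 0, 0]],
    [0, [-10.5, 26.6, 0], [0, 0, 0]],
    [0, [-10.5, 26.6, 0], [0, 0, 0]],
    [0, [-10.5, 26.6, 0], [0, 0, 0]],
    [0, [-10.5, 26.6, 0], [0, 0, 0]],
    [0, [-10.5, 26.6, 0], [0, 0, 0]],
    [0, [-10.5, 26.6, 0], [0, 0, 0]],
    [0, [-10.5, 26.6, 0], [0, 0, 0]],
    [0, [-10.5, 26.6, 0], [0, 0, 0]],
    [0, [-10.5, 26.6, 0], [0, 0, 0]],
    [0, [-10.5, 26.6, 0], [0, 0, 0]],
    [0, [-5, 13, 0], [0, 0, 0]],
    [0, [0, 0, 0], [0, 0, 0]],
    [0, [0, 0, 0], [0, 0, 0]],
    [0, [0, 0, 0], [0, 0, 0]],
    [0, [0, 0, 0], [0, 0, 0]],
  ],
)

```text
time_s: 12.77
tcp_pos: [0.5892, -0.1582, 0.1848]
eef_rot: [-0.001, 0.933, 0.359, -0.0]
wrist_force: [-0.6, -0.5, -0.6]
gripper_width: 0.0243
grip_force: 59.0
```

```bash
cat > held.py <<'E'
from h import *
T,p=Tcw('wrist'); im,d=ctrl.get_image('wrist'); s=ctrl.sense(); z0=s['tcp_pos'][2]
P=cloud(T,p,d); H,S,V=cv2.split(cv2.cvtColor(im,cv2.COLOR_BGR2HSV))
q=P[(H>18)&(H<38)&(S>110)&(P[...,2]>z0-.05)&(np.hypot(P[...,0]-s['tcp_pos'][0],P[...,1]-s['tcp_pos'][1])<.05)]
zt=np.nanpercentile(q[:,2],98); print('tcp',s['tcp_pos'],'ztop',zt,'zmin',q[:,2].min(),'rot',s['eef_rot'])
v,u=np.nonzero((H>18)&(H<38)&(S>110)&(P[...,2]>zt-.006))
t=P[v,u]; t=t[t[:,2]>zt-.004]; print('knob top',cv2.minEnclosingCircle((t[:,:2]*1000).astype(np.float32)),t.mean(0))
t=q[(q[:,2]<zt-.024)]; X=t[:,:2]; A=np.c_[2*X,np.ones(len(X))]
h=cv2.convexHull((X*1000).astype(np.float32)).reshape(-1,2); print('skirt hull',h.min(0),h.max(0))
# far edge arc along tool +x: circle fit
w,x,y,z=s['eef_rot']; r=R.from_quat([x,y,z,w]); L=r.inv().apply(t-s['tcp_pos'])*1000
f=cv2.convexHull(L[:,:2].astype(np.float32)).reshape(-1,2); print('tool-frame skirt: x max',L[:,0].max(),'y',L[:,1].min(),L[:,1].max())
f=f[f[:,0]>3]; b=np.linalg.lstsq(np.c_[2*f,np.ones(len(f))],(f**2).sum(1),rcond=None)[0]; print('fit c',b[:2],'r',np.sqrt(b[2]+b[:2]@b[:2]))
print('shift to axis',shift([.589,-.1617,z0]))
E
python3 held.py; python3 wr.py pics/w4.png "[.589,-.1618]"
```

```text
tcp [ 0.58939574 -0.15847074  0.18507428] ztop 0.2613938731900351 zmin 0.15411029033507104 rot [-4.96963333e-04  9.33335285e-01  3.59005547e-01 -1.23746149e-04]
knob top ((598.6277465820312, -151.26483154296875), 56.986209869384766) [ 0.59861926 -0.1480788   0.26139754]
skirt hull [ 553.1492  -197.44707] [ 628.04376 -118.87301]
tool-frame skirt: x max 22.178683196427702 y -44.977281704390386 45.61614849753318
fit c [-81.59344491   1.10378334] r 103.20294581965221
shift to axis [-2.5  2.1 -0. ]
12.8667 [ 0.58949102 -0.15880566  0.18526103] -0.7594052648912163
dial ((588.9365234375, -161.94207763671875), 65.84796905517578) ((589.3911743164062, -161.854248046875), (130.21224975585938, 131.35028076171875), 11.30891227722168)
0.059 1763 ((589.2005615234375, -161.40769958496094), 31.221576690673828)
0.083 571 ((589.6286010742188, -160.9300537109375), 12.667236328125)
green 236 0.0646382599149626 [0.04942826 0.02927442] ang 0.5347094527484371
red 158 0.047284495944468076 [0.03439734 0.01928442] ang 0.5109730886407625
```

Run:
```python
from h import *
T,p=Tcw('wrist'); im,d=ctrl.get_image('wrist'); s=ctrl.sense()
P=cloud(T,p,d); H,S,V=cv2.split(cv2.cvtColor(im,cv2.COLOR_BGR2HSV))
w,x,y,z=s['eef_rot']; r=R.from_quat([x,y,z,w]); L=r.inv().apply((P-s['tcp_pos']).reshape(-1,3)).reshape(P.shape)*1000
m=(H>22)&(H<36)&(S>150)&(np.hypot(L[...,0],L[...,1])<30)
t=L[m]; print(np.percentile(t[:,2],[1,5,25,50,75,95,99]))
for lo,hi in((-30,-20),(-2,8),(8,20),(20,32)):
    q=t[(t[:,2]>lo)&(t[:,2]<hi)]
    if len(q)>20: print(lo,len(q),q.min(0).round(1),q.max(0).round(1),cv2.minEnclosingCircle(q[:,:2].astype(np.float32)))
a=r.inv().apply(np.array([.589,-.1616,s['tcp_pos'][2]])-s['tcp_pos'])*1000; print('axis in tool',a, s['tcp_pos'])
```

```text
[-76.49889381 -54.84616391 -23.79056595 -13.58153498   4.10810128
   5.15689473   9.83367725]
-30 1643 [-13.1 -23.9 -29.9] [ 13.4  13.5 -20. ] ((2.2660083770751953, -4.263607025146484), 20.072402954101562)
-2 1881 [  3.9 -18.6  -2. ] [21.9 21.5  7.9] ((6.678545951843262, 1.4892864227294922), 20.121028900146484)
8 46 [  9.8 -17.2   8.1] [22.3 20.  19.9] ((10.754717826843262, 1.3940706253051758), 18.585594177246094)
axis in tool [-2.00671490e+00  1.42540430e+00 -7.33187677e-04] [ 0.58953602 -0.15919763  0.18536598]
```

send_rows(
  commands=[
    [0, [0, 0, 15], [0, 0, 0]],
    [0, [0, 0, 20], [0, 0, 0]],
    [0, [0, 0, 15], [0, 0, 0]],
    [0, [0, 0, 8], [0, 0, 0]],
    [0, [0, 0, 0], [0, 0, 0]],
    [0, [0, 0, 0], [0, 0, 0]],
    [0, [0, 0, 0], [0, 0, 0]],
    [0, [0, 0, 0], [0, 0, 0]],
    [0, [0, 0, 0], [0, 0, 0]],
    [0, [0, 0, 0], [0, 0, 0]],
  ],
)

```text
time_s: 13.75
tcp_pos: [0.5901, -0.1606, 0.128]
eef_rot: [0.0, 0.934, 0.358, 0.001]
wrist_force: [0.2, -0.1, 0.2]
gripper_width: 0.0245
grip_force: 59.0
```

Run:
```python
from h import *
s=ctrl.sense(); print(s['tcp_pos'],s['eef_rot'],s['wrist_force'],shift([.589,-.1617,.11]))
for n in('scene','side'): im,_=ctrl.get_image(n); cv2.imwrite(f'pics/{n}1.png',im)
s=ctrl.sense(); print(s['tcp_pos'],shift([.589,-.1617,.11]))
a,b=cv2.imread('pics/scene1.png')[160:250,180:285],cv2.imread('pics/side1.png')[130:220,225:330]
cv2.imwrite('pics/g1.png',np.hstack([cv2.resize(x,(400,343),interpolation=3) for x in(a,b)]))
```

```text
[ 0.59005084 -0.1606156   0.12803746] [3.23484257e-04 9.33826235e-01 3.57726431e-01 5.09425938e-04] [ 0.22222839 -0.1310293   0.17004964] [-1.5  0.1 18. ]
[ 0.5898439  -0.16056354  0.12769099] [-1.4  0.3 17.7]
```

View pics/g1.png

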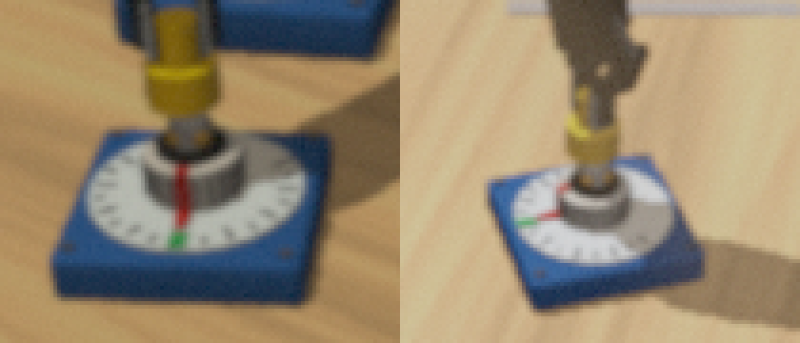

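Pointer is on the green mark and the cap is over the stud. I correct 1.4 mm in x and descend to just around the stud tip.

send_rows(
  commands=[
    [0, [-1.4, 0, 0], [0, 0, 0]],
    [0, [0, 0, 3], [0, 0, 0]],
    [0, [0, 0, 4], [0, 0, 0]],
    [0, [0, 0, 4], [0, 0, 0]],
    [0, [0, 0, 3], [0, 0, 0]],
    [0, [0, 0, 1], [0, 0, 0]],
    [0, [0, 0, 0], [0, 0, 0]],
    [0, [0, 0, 0], [0, 0, 0]],
    [0, [0, 0, 0], [0, 0, 0]],
  ],
)

```text
time_s: 14.6
tcp_pos: [0.5888, -0.1615, 0.1125]
eef_rot: [0.0, 0.934, 0.358, 0.0]
wrist_force: [0.5, 0.4, -0.2]
gripper_width: 0.0243
grip_force: 59.0
```

send_rows(
  commands=[
    [0, [0, 0, 1.5], [0, 0, 0]],
    [0, [0, 0, 1.5], [0, 0, 0]],
    [0, [0, 0, 1.5], [0, 0, 0]],
    [0, [0, 0, 0], [0, 0, 0]],
    [0, [0, 0, 0], [0, 0, 0]],
    [0, [0, 0, 0], [0, 0, 0]],
  ],
)

```text
time_s: 15.1
tcp_pos: [0.589, -0.1611, 0.1084]
eef_rot: [0.0, 0.934, 0.358, 0.0]
wrist_force: [-0.2, 1.3, 5.4]
gripper_width: 0.0241
grip_force: 59.7
```

send_rows(
  commands=[
    [0, [0, 0, 1.5], [0, 0, 0]],
    [0, [0, 0, 1.5], [0, 0, 0]],
    [0, [0, 0, 1.5], [0, 0, 0]],
    [0, [0, 0, 0], [0, 0, 0]],
    [0, [0, 0, 0], [0, 0, 0]],
    [0, [0, 0, 0], [0, 0, 0]],
  ],
)

```text
time_s: 15.6
tcp_pos: [0.5883, -0.1612, 0.1028]
eef_rot: [-0.0, 0.934, 0.358, -0.0]
wrist_force: [0.3, 1.6, -3.2]
gripper_width: 0.0243
grip_force: 58.9
```

It has clicked: the force rose to 5.4 N, then the cap was drawn down. I keep pressing.

send_rows(
  commands=[
    [0, [0, 0, 1.5], [0, 0, 0]],
    [0, [0, 0, 1.5], [0, 0, 0]],
    [0, [0, 0, 1], [0, 0, 0]],
    [0, [0, 0, 1], [0, 0, 0]],
    [0, [0, 0, 0], [0, 0, 0]],
    [0, [0, 0, 0], [0, 0, 0]],
    [0, [0, 0, 0], [0, 0, 0]],
  ],
)

```text
time_s: 16.18
tcp_pos: [0.5885, -0.1614, 0.0984]
eef_rot: [-0.0, 0.934, 0.358, -0.0]
wrist_force: [-0.6, 2.3, 0.2]
gripper_width: 0.024
grip_force: 59.3
```

send_rows(
  commands=[
    [0, [0, 0, 1], [0, 0, 0]],
    [0, [0, 0, 1], [0, 0, 0]],
    [0, [0, 0, 0], [0, 0, 0]],
    [0, [0, 0, 0], [0, 0, 0]],
    [0, [0, 0, 0], [0, 0, 0]],
  ],
)

```text
time_s: 16.6
tcp_pos: [0.5888, -0.1616, 0.0969]
eef_rot: [0.0, 0.934, 0.358, 0.0]
wrist_force: [-1.8, 0.9, 5.1]
gripper_width: 0.0242
grip_force: 60.0
```

send_rows(
  commands=[
    [0, [0, 0, 1], [0, 0, 0]],
    [0, [0, 0, 0.5], [0, 0, 0]],
    [0, [0, 0, 0], [0, 0, 0]],
    [0, [0, 0, 0], [0, 0, 0]],
    [0, [0, 0, 0], [0, 0, 0]],
  ],
)

```text
time_s: 17.02
tcp_pos: [0.5889, -0.1616, 0.0958]
eef_rot: [0.0, 0.934, 0.358, 0.0]
wrist_force: [-4.0, 1.5, 7.2]
gripper_width: 0.0244
grip_force: 60.5
```

send_rows(
  commands=[
    [0, [0, 0, 0.5], [0, 0, 0]],
    [0, [0, 0, 0.5], [0, 0, 0]],
    [0, [0, 0, 0], [0, 0, 0]],
    [0, [0, 0, 0], [0, 0, 0]],
    [0, [0, 0, 0], [0, 0, 0]],
    [0, [0, 0, 0], [0, 0, 0]],
  ],
)

```text
time_s: 17.52
tcp_pos: [0.589, -0.1616, 0.0956]
eef_rot: [0.0, 0.934, 0.358, 0.0]
wrist_force: [-6.3, 2.7, 14.3]
gripper_width: 0.024
grip_force: 61.2
```

send_rows(
  commands=[
    [0, [0, 0, 0.3], [0, 0, 0]],
    [0, [0, 0, 0], [0, 0, 0]],
    [0, [0, 0, 0], [0, 0, 0]],
    [0, [0, 0, 0], [0, 0, 0]],
    [0, [0, 0, 0], [0, 0, 0]],
    [0, [0, 0, 0], [0, 0, 0]],
    [0, [0, 0, 0], [0, 0, 0]],
    [0, [0, 0, 0], [0, 0, 0]],
  ],
)

```text
time_s: 18.18
tcp_pos: [0.589, -0.1616, 0.0956]
eef_rot: [0.0, 0.934, 0.358, 0.0]
wrist_force: [-7.6, 2.7, 17.2]
gripper_width: 0.0239
grip_force: 61.4
```

```bash
python3 wr.py pics/w5.png "[.589,-.1617]"; python3 -c "
from h import *
s=ctrl.sense();print(s['tcp_pos'],s['wrist_force'])"
```

```text
18.2333 [ 0.58899161 -0.16161192  0.09561141] -0.7839854380660549
dial ((589.0012817382812, -161.84011840820312), 65.85272216796875) ((589.5090942382812, -161.71681213378906), (130.0383758544922, 131.30052185058594), 18.650108337402344)
0.059 3333 ((589.2772216796875, -161.49066162109375), 31.235280990600586)
0.083 413 ((595.6248779296875, -156.97787475585938), 20.190032958984375)
green 511 0.06465206459097439 [0.04937953 0.02918314] ang 0.5337731249328836
red 319 0.04722903978917984 [0.03446228 0.01907639] ang 0.50556005933359
[ 0.58899161 -0.16161192  0.09561141] [-6.25258346  2.00718659 16.29181388]
```

View pics/w5.png

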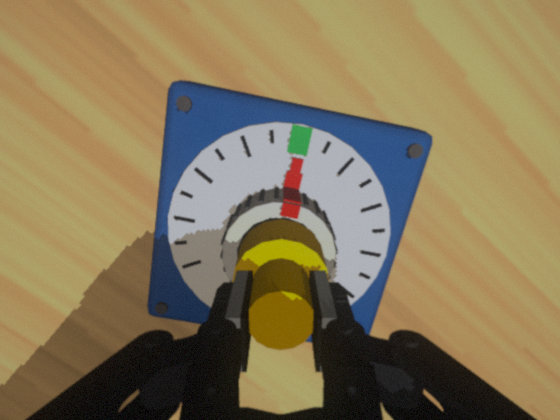

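The cap is seated upright with a steady push of 16–17 N, TCP stopped at 95.6 mm (rim about 65 mm). The pointer, red at (294,175), sits on the green mark at (299,140), a difference of about -0.03 rad. I hand it in.

```bash
python3 -c "
from rig import ctrl
print(ctrl.sign_off())"
```

```text
the job is handed in; nothing more can be done
None
```

I set the bezel to zero (about 0.03 rad off by the last picture), clicked the cap onto the stud, and handed the job in still pressing it fully home at about 16 N, with the tape roll, bit box and screwdriver never approached; sign-off gave no verdict.

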